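# Set the fan dial and hold the sprung extractor gate half open

## Task

Get the bench dust extractor ready to draw on the clay figure: first, with the gate still shut, turn the fan dial on the control box until its pointer stands at the one long, thick tick of its scale, and let go of the dial. Then slide the extractor's sprung gate half open, to the half mark, never running it to its end stop, and hold it there steadily against the spring for three seconds; finish while still holding it at half, as it springs shut if let go. Leave the dial as set and do not knock or shift the other things on the bench.

Things in the scene. Friction and masses are not known exactly. Their poses are not given: they have to be found in the camera images.
- extractor: grey bench dust extractor, fixed, 260 x 240 x 120 mm (its x, y, z); origin at the centre of its underside, z up. The gate slides along its +y on its top, between two rails 11 mm high at x = -116 and -14 mm; the half mark is the thick line on both rails, thin ticks mark shut and open. Clay figure on top at x about 75 mm. Left or right half of the bench, turned up to 0.4 rad.
- gate (a joint): travel of the sliding gate in m: 0 = shut (where its spring keeps it), 0.04 = half open, 0.08 = fully open at its end stop; grows towards the extractor's +y. The spring pulls it shut with about 3 N when shut, 8 N at half and 13 N fully open; it does not stay where it is left.
- gate_grip (a point): grasp point of the gate's upright black tab; moves with the gate. The tab is 12 mm thick (along the slide, y), 40 mm wide (x) and 46 mm high, standing on a steel plate 90 x 96 mm that slides on top of the extractor; this point is on its middle plane, 26 mm above the plate, 153 mm above the bench. Axes as the extractor's.
- gate_half (a point): fixed point on the extractor where gate_grip lies when the gate is exactly half open (40 mm along +y from shut). Axes as the extractor's.
- controller: grey fan control box, fixed, 150 x 170 x 70 mm (its x, y, z); origin at the centre of its underside, z up. In its frame the dial's axis is at x = 0, y = 20 mm. Stands on the other half of the bench from the extractor, turned up to 0.4 rad.
- dial (a joint): angle of the fan dial in rad, growing clockwise seen from above, stops at 0 and 3.9. At 0 its pointer looks along the control box's -x axis, at pi/2 along its +y. The scale has a tick every 0.3 rad from 0.3 to 3.6; the one long, thick tick is at 2.1. Starts between 0.7 and 1.3; stays where it is left (friction about 0.04 N m).
- dial_grip (a point): grasp point of the dial, on its axis, 98 mm above the bench: half-way up the bar grip that stands on the round 56 mm skirt. The bar is 14 mm wide, 50 mm long and stands 34 mm above the skirt, its top 114 mm above the bench. The point turns with the dial: the bar lies along its x axis and the pointer looks along its -x axis.
- dial_pointer (a point): tip of the dial's white pointer lug, 37 mm from the dial's axis; turns with the dial.
- dial_mark (a point): fixed point on the control box where dial_pointer lies when the dial is exactly at the long tick (inner end of that tick), 37 mm from the dial's axis.
- figure: grey clay figure, 141 mm tall, 68 mm across its foot, loose on top of the extractor; origin at its underside. Leave alone.
- jar: amber glass jar with steel lid, 52 mm across, 75 mm tall, loose just beyond the control box; origin at its underside. Leave alone.
- modeltool: metal clay scraper with a wooden handle, 150 mm long, lying crosswise in front of the control box; origin near its middle. Leave alone.
- mug: white mug, 76 mm across, 85 mm tall, at the near right of the bench; origin at its underside. Leave alone.
- bust: small pale fired bust, 116 mm tall, 66 mm across, between the two machines, towards the far side; origin at its underside. Leave alone.
- taperoll: roll of paper tape lying flat, 90 mm across, 25 mm tall, at the near left of the bench; origin at its underside. Leave alone.
- brush: brush with wooden handle, 150 mm long, lying between the two machines, pointing away from the robot; origin near its middle. Leave alone.

How it is judged:
By the outcome, as a careful person would: the job done as asked, in the order asked, and still so for the second after the job is handed in, while the arm keeps its last pose, push and grip.
It also fails if it takes over 64 s, if anything falls off the work surface, if the arm or the gripper's body presses on something with over 40 N, if the wrist force passes 120 N, or if a joint passes its speed limit or range.

## Robot

A 6-joint arm with a two-finger parallel gripper is mounted at the origin on the work surface. World frame = base frame: x ahead of the robot, y to its left, z up, the work surface at z = 0. Lengths are in mm, angles in rad, forces in N, time in s.
With the tool pointing down it reaches from about 350 to 775 mm from the base axis. Payload 7.3 kg.
Tool frame: the origin (TCP) lies at the very end of the fingers, on their centre line; the grasp point (between the pads) lies 19 mm behind it (bot.grip_point_offset is the distance from the TCP to the grasp point, in mm); z points along the fingers, y is the line along which they close (so a half turn about z gives the same grasp; the last joint's range is limited). The gripper opens to 92 mm and grips with 3 to 60 N. Pads are 19 mm wide; open, the fingers measure 130 mm over their backs; the gripper's body (75 mm by 190 mm) begins 47 mm behind the grasp point.
Start: joints at [-1.357, 0.342, 1.524, -0, 1.275, -0.146], TCP at [184.87, -491.398, 189.241] pointing down, gripper open.
Joint ranges: [-2.53, 2.53], [-0.77, 2.02], [0.04, 2.7], [-1, 4.14], [0.28, 2.66], [-3.11, 3.11]. Speed limits (rad/s): [2.57, 2.57, 3.14, 3.14, 3.14, 3.14].

## Interface

Orientations are given as [roll, pitch, yaw] about the fixed x, y, z axes, in that order (R = Rz(yaw) Ry(pitch) Rx(roll)).
In Python, from plant import bot gives the robot as it stands. The module is installed in compiled form; this text tells all that it offers.
- The arm moves only by the shell command python3 -m jog 'ROWS' [OPENING]. ROWS is JSON, a list of rows, each a list of 6 numbers: the shift along the tool's x, y, z in mm, then the turn, a rotation vector about the tool's x, y, z in rad. In form: [[dx, dy, dz, rx, ry, rz], ...]. A call has 1 to 12 rows; each row shifts and turns the commanded pose from where the row before left it, along the tool's axes as they then stand; what a row does not reach is not made up. A row lasts 1/10 s, in which the tool goes at most 50 mm and 8.59 degrees, less where a joint would pass 70% of its speed; a pose out of reach is approached as far as the arm can. A call with a gripper value outside its range is refused whole. OPENING is the opening in per cent of the stroke, from 0 (shut) to 100 (fully open), set as the call begins (- or left out, the last holds). The fingers move at their own pace and stop on an object; the grip force is fixed at half the most. Time passes only in rows, so rows that do not move let the fingers close. It gives the time, the measured TCP pose, the force, the opening and the grip force at its end, in the units of the state.
- bot.get_obs(): the state, without advancing time (a new reading comes with each control period).
- bot.capture(name): name is "side" or "top"; returns the picture (384x512x3 uint8, red, green, blue); there is no depth.
- bot.camera_model(name): a dict with "fx", "fy", "cx", "cy" (pixels), "dist_coeffs" ([k1, k2, p1, p2, k3] as OpenCV has them; the pictures are not rectified), "position" and "orientation" of the camera in the world. Camera axes: x right, y down, z forward; pixel columns grow to the right and rows downward; lengths in mm; the calibration is good to about 2 mm. A picture is of the moment at which its call begins. camera_model takes no time and is no camera call.
- bot.close_job(): hands the job in; it is judged then, once.
Trained networks look in the newest picture that a camera, given by its name, has taken for a name from the list of things; names that differ only in an ending like _2 or _b are one class to them, and where a whole thing is asked for, a point or a joint stands for the part that bears it (a point fixed in the world has none). Each returns a list of dicts, best first, with "p" (0 to 1); they miss things now and then, are a little off and sometimes report something else, mostly with a low value. They report only what shows in the picture. A call takes as long as a camera call.
- bot.outline_of(target, camera): "mask" (384x512 bool, what is visible of it) and "pixel" ([column, row] in pixels, amid what is visible of it).
The state is a dict: "time": time; "joint_positions": joint angles; "dq": joint speeds; "tau": joint torques, N m; "tool_pos": TCP position; "tcp_rot": TCP orientation; "contact_force": force on the tool from outside, world axes, zero at the start; "moment": the same for the moment, N m; "grip_width": finger opening in mm; "finger_force": force on a finger pad.
Only numpy, scipy, OpenCV 4.12 (cv2) and the standard library are available. Lean on these libraries where they do the work, as an engineer would, in place of code of your own. Each camera call takes 0.05 s, during which the arm holds its last target. There are 200 camera calls.

## Working session

There is one attempt and no reset: what is moved stays moved. The work goes in short steps, Python scripts to look and compute and a shell command to move; the robot and the scene stay as the last step left them, time stands still between calls to the robot, and variables do not carry over. Pictures are saved under pics/ and viewed, at most 10 in all, crops included, and the job is handed in when it is done.

```bash
mkdir -p pics; cat > h.py <<'E'
import numpy as np, cv2
from plant import bot
from scipy.spatial.transform import Rotation as R
def cam(n):
    m=bot.camera_model(n); K=np.array([[m['fx'],0,m['cx']],[0,m['fy'],m['cy']],[0,0,1.]]); d=np.array(m['dist_coeffs'],float)
    return K,d,np.array(m['position'],float),R.from_euler('xyz',m['orientation']) if len(m['orientation'])==3 else R.from_quat(m['orientation'])
def ray(n,px,z):
    K,d,p,r=cam(n); u=cv2.undistortPoints(np.array(px,float).reshape(-1,1,2),K,d).reshape(-1,2)
    v=r.apply(np.c_[u,np.ones(len(u))]); return p+v*((z-p[2])/v[:,2])[:,None]
def proj(n,X):
    K,d,p,r=cam(n); Y=r.inv().apply(np.atleast_2d(X)-p); return cv2.projectPoints(Y,np.zeros(3),np.zeros(3),K,d)[0].reshape(-1,2)
def save(f,im,box=None,s=1):
    if box: im=im[box[1]:box[3],box[0]:box[2]]
    cv2.imwrite('pics/'+f,cv2.resize(im[:,:,::-1],None,fx=s,fy=s,interpolation=cv2.INTER_CUBIC))
E
python3 - <<'E'
from h import *
for n in('top','side'):
    print(bot.camera_model(n)); im=bot.capture(n); save(n+'0.png',im,None,1.5)
    for t in('extractor','gate_grip','controller','dial_grip','dial_pointer'):
        for o in bot.outline_of(t,n)[:2]: 
            ys,xs=np.nonzero(o['mask']); print(n,t,round(o['p'],2),np.round(o['pixel']),xs.min(),xs.max(),ys.min(),ys.max())
E
```

```text
{'fx': 444.0427472103123, 'fy': 444.0427472103123, 'cx': 255.45411605487388, 'cy': 189.956715332092, 'dist_coeffs': array([-0.16884461,  0.        ,  0.        ,  0.        ,  0.        ]), 'position': array([ 387.74516968,   13.43398043, 1647.18459657]), 'orientation': array([-3.03008483, -0.0076696 , -1.59523847])}
top extractor 0.58 [196. 188.] 149 231 140 227
top gate_grip 0.64 [200. 204.] 185 215 191 220
top controller 0.59 [323. 195.] 295 352 169 222
top controller 0.22 [320. 198.] 313 328 189 204
top dial_grip 0.63 [322. 196.] 313 328 189 204
top dial_pointer 0.56 [318. 193.] 313 327 189 204
top dial_pointer 0.53 [372. 246.] 362 386 232 256
{'fx': 372.1704940826119, 'fy': 372.1704940826119, 'cx': 253.3934352737761, 'cy': 193.15439653035162, 'dist_coeffs': array([-0.04544729,  0.        ,  0.        ,  0.        ,  0.        ]), 'position': array([466.32713978, 745.45869163, 843.59982814]), 'orientation': array([-2.34599892, -0.01163768, -3.03348187])}
side extractor 0.82 [225. 274.] 154 290 210 338
side extractor 0.55 [264. 154.] 256 271 140 158
side gate_grip 0.58 [258. 242.] 236 281 226 264
side controller 0.96 [260. 159.] 236 289 134 183
side dial_grip 0.58 [262. 153.] 256 271 140 158
side dial_grip 0.48 [259. 245.] 236 281 226 264
side dial_pointer 0.75 [266. 150.] 256 270 140 157
```

View pics/top0.png

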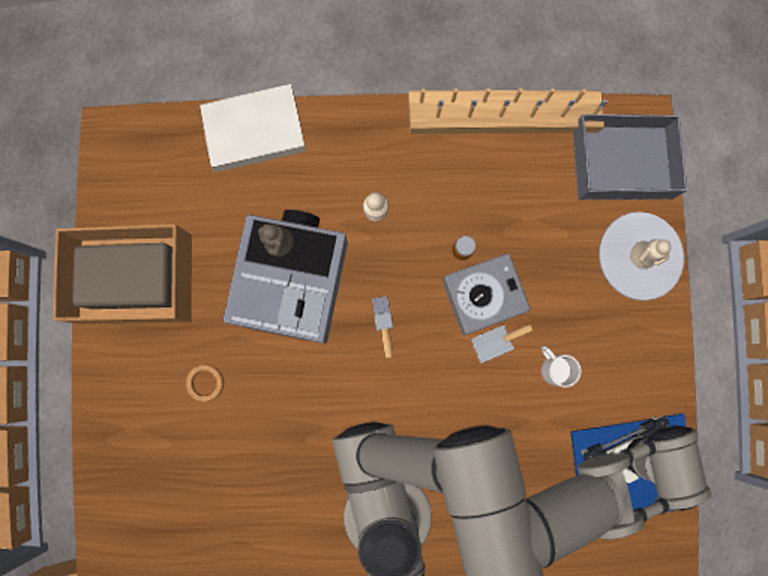

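```bash
python3 - <<'E'
from h import *
a=cv2.imread('pics/top0.png')[:,:,::-1]
im=bot.capture('top'); s=bot.capture('side')
A=cv2.resize(im[130:240,140:240],(400,440),interpolation=cv2.INTER_CUBIC)
B=cv2.resize(im[160:232,290:356],(400,436),interpolation=cv2.INTER_CUBIC)
B=np.vstack([B,np.zeros((4,400,3),np.uint8)])
save('crop1.png',np.hstack([A,B]))
A=cv2.resize(s[200:345,145:300],(428,400),interpolation=cv2.INTER_CUBIC);B=cv2.resize(s[128:190,232:292],(372,400),interpolation=cv2.INTER_CUBIC)
save('crop2.png',np.hstack([A,B]))
for t,z in (('extractor',120),('controller',70)):
    o=bot.outline_of(t,'top')[0]; c=cv2.findContours(o['mask'].astype(np.uint8),0,2)[0]; c=max(c,key=cv2.contourArea).reshape(-1,2)
    w=ray('top',c,z)[:,:2].astype(np.float32); print(t,cv2.minAreaRect(w))
E
```

```text
extractor ((596.0281982421875, 221.6145782470703), (250.1887664794922, 289.90753173828125), 77.54598999023438)
controller ((355.4725036621094, -421.1776123046875), (94.48194122314453, 83.79051208496094), 80.86722564697266)
```

View pics/crop1.png

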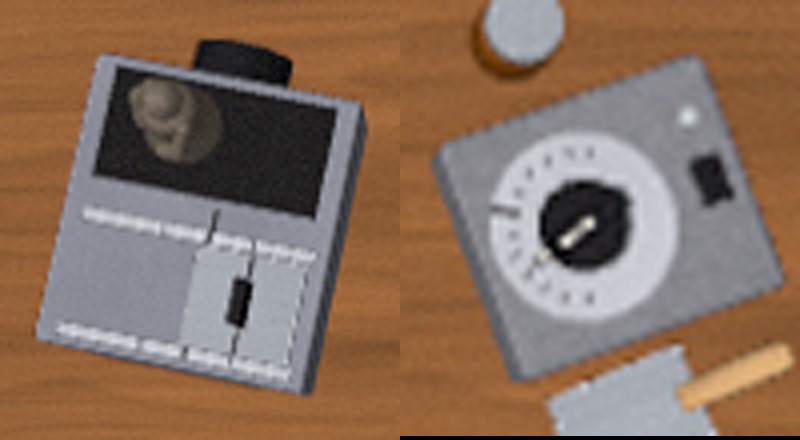

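View pics/crop2.png

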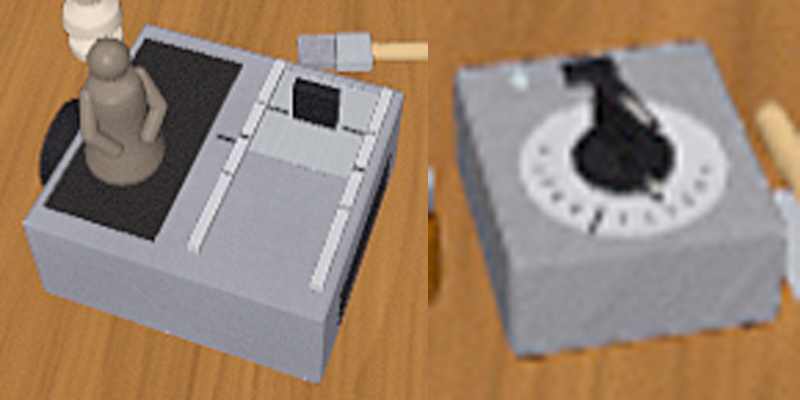

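```bash
cat > fit.py <<'E'
from h import *
from scipy.optimize import least_squares
def cr(p,sx,sy,ox,oy): p=np.array(p,float); return np.c_[(p[:,0]+.5)/sx-.5+ox,(p[:,1]+.5)/sy-.5+oy]
A1=lambda p:cr(p,4,4,140,130); B1=lambda p:cr(np.array(p)-[400,0],400/66,436/72,290,160)
A2=lambda p:cr(p,428/155,400/145,145,200); B2=lambda p:cr(np.array(p)-[428,0],6.2,400/62,232,128)
def fit(L,T,S,x0):
    L=np.array(L,float)
    def w(q): c,s=np.cos(q[2]),np.sin(q[2]); return np.c_[q[0]+c*L[:,0]-s*L[:,1],q[1]+s*L[:,0]+c*L[:,1],L[:,2]]
    f=lambda q:np.r_[(proj('top',w(q))-T).ravel(),(proj('side',w(q))-S).ravel()]
    r=least_squares(lambda q:f(q),x0,loss='soft_l1',x_scale=[10,10,.05]); 
    print(np.round(r.x,3)); print(np.round(f(r.x).reshape(-1,2),1).tolist()); return r.x
if __name__=='__main__':
    E=fit([[130,120,120],[130,-120,120],[-130,-120,120],[-130,120,120]],A1([[103,55],[358,103],[303,390],[38,336]]),A2([[28,222],[150,27],[403,93],[323,315]]),[580,220,-.2])
    C=fit([[75,85,70],[75,-85,70],[-75,-85,70],[-75,85,70],[0,20,71]],B1([[443,155],[697,57],[783,285],[522,375],[585,226]]),B2([[510,265],[457,72],[700,42],[783,235],[624,167]]),[560,-160,.33])
    def loc(q,X): c,s=np.cos(q[2]),np.sin(q[2]); d=np.array(X)[:,:2]-q[:2]; return np.round(d@np.array([[c,-s],[s,c]]),1)
    print('shut/half ticks',loc(E,ray('top',A1([[250,250],[236,345],[214,228],[187,353]]),131)),loc(E,ray('side',A2([[262,104],[345,129],[230,139],[363,170]]),131)))
    print('tab top', loc(E,ray('top',A1([[240,302]]),162)))
    t=ray('top',B1([[541,260],[500,211]]),71); print('pointer, tick',loc(C,t))
    for p in loc(C,t): d=p-[0,20]; print(np.arctan2(d[1],-d[0]),np.hypot(*d))
    t=ray('side',B2([[655,188],[598,218]]),71); print('pointer, tick side',loc(C,t))
    for p in loc(C,t): d=p-[0,20]; print(np.arctan2(d[1],-d[0]),np.hypot(*d))
E
python3 fit.py
```

```text
[ 5.80853e+02  2.25915e+02 -2.21000e-01]
[[-0.9, -0.7], [1.8, 0.2], [0.3, 1.6], [-0.9, 1.2], [-2.9, -0.3], [-1.9, -2.6], [0.7, -1.5], [0.4, 1.8]]
[ 5.38206e+02 -2.49897e+02  3.19000e-01]
[[-1.6, -1.3], [0.3, -0.8], [0.8, 0.5], [-0.1, 1.7], [-0.8, 0.4], [-0.4, 0.5], [-1.2, -0.7], [1.1, -0.9], [0.9, -0.8], [-0.5, 0.0]]
shut/half ticks [[ -16.4  -49.5]
 [ -98.7  -54.6]
 [  -3.9  -15. ]
 [-113.8  -14.7]] [[ -16.4  -52. ]
 [ -93.8  -49.9]
 [  -3.9   -6.9]
 [-120.7  -13.8]]
tab top [[-63.6 -54.4]]
pointer, tick [[-9.6 48.4]
 [25.8 61.2]]
1.244826388155251 29.97865907608277
2.1302678617166633 48.61152126811092
pointer, tick side [[-13.8  40.1]
 [ 21.3  57.6]]
0.9691426941365711 24.381345327934635
2.086211115074761 43.21400236034612
```

```bash
cat > go.py <<'E'
from h import *
import sys
def st():
    o=bot.get_obs(); print('t',o['time'],'tcp',np.round(o['tool_pos'],1),np.round(o['tcp_rot'],3),'F',np.round(o['contact_force'],1),'M',np.round(o['moment'],2),'w',np.round(o['grip_width'],1),'ff',o['finger_force'],'q',np.round(o['joint_positions'],2)); return o
def go(x,y,z,ya):  # target TCP and world angle of closing axis
    o=st(); r=R.from_euler('xyz',o['tcp_rot']); b=r.as_matrix(); a0=np.arctan2(b[1,1],b[0,1])
    d=r.inv().apply(np.array([x,y,z])-o['tool_pos'])
    X=np.array([np.sin(ya),-np.cos(ya),0]);Y=np.array([np.cos(ya),np.sin(ya),0]);T=np.c_[np.cross(Y,[0,0,-1.]),Y,[0,0,-1]]
    for k in(0,1):
        if k: T=T@np.diag([-1,-1,1])
        rv=(r.inv()*R.from_matrix(T)).as_rotvec(); print('shift tool',np.round(d,1),'rotvec',np.round(rv,3))
    print('closing axis angle now',round(a0,3))
if __name__=='__main__': go(*map(float,sys.argv[1:]))
E
python3 go.py 532 -231 200 0.79
python3 - <<'E'
from fit import *
C=[538.2,-249.9,.319]
for n,f,p in(('top',B1,[541,260]),('side',B2,[655,188])):
  for z in(76,84):
    w=ray(n,f([p]),z)[0]; d=w[:2]-[531.9,-230.9]; a=np.arctan2(d[1],d[0]); print(n,z,np.pi+.319-a,np.hypot(*d))
p=ray('top',B1([[590,222],[557,248]]),114); d=(p[1]-p[0]); print(np.pi+.319-np.arctan2(d[1],d[0]),np.hypot(*d), p)
p=ray('side',B2([[628,88],[655,130]]),114); d=(p[1]-p[0]); print(np.pi+.319-np.arctan2(d[1],d[0]),np.hypot(*d), p)
E
```

```text
t 0.8 tcp [ 184.9 -491.4  189.2] [3.141 0.    0.36 ] F [-1.  -0.7 -0.2] M [-0.02 -0.02  0.01] w 91.9 ff 0.0 q [-1.36  0.34  1.52 -0.    1.28 -0.15]
shift tool [ 416.6 -121.5  -10.8] rotvec [ 0.     0.    -2.001]
shift tool [ 416.6 -121.5  -10.8] rotvec [ 0.    -0.     1.141]
closing axis angle now -1.211
top 76 1.2474943318400493 30.748277884834103
top 84 1.2524128380151662 32.0279502650021
side 76 1.13662450853848 28.77639486003919
side 84 1.3124541504660745 36.93681824229071Traceback (most recent call last):
  File "<stdin>", line 6, in <module>
TypeError: return arrays must be of ArrayType
```

```bash
python3 -m jog '[[34.7,-10.1,-0.9,0,0,0],[34.7,-10.1,-0.9,0,0,0],[34.7,-10.1,-0.9,0,0,0],[34.7,-10.1,-0.9,0,0,0],[34.7,-10.1,-0.9,0,0,0],[34.7,-10.1,-0.9,0,0,0],[34.7,-10.1,-0.9,0,0,0],[34.7,-10.1,-0.9,0,0,0],[34.7,-10.1,-0.9,0,0,0],[34.7,-10.1,-0.9,0,0,0],[34.7,-10.1,-0.9,0,0,0],[34.7,-10.1,-0.9,0,0,0]]' 100
python3 -m jog '[[0,0,0,0,0,-0.145],[0,0,0,0,0,-0.145],[0,0,0,0,0,-0.145],[0,0,0,0,0,-0.145],[0,0,0,0,0,-0.145],[0,0,0,0,0,-0.145],[0,0,0,0,0,-0.145],[0,0,0,0,0,-0.145],[0,0,0,0,0,-0.145],[0,0,0,0,0,-0.145],[0,0,0,0,0,-0.145],[0,0,0,0,0,-0.145]]'
python3 go.py 532 -231 130 0.64
```

```text
time: 2.0
tool_pos: [533.1, -230.3, 200.1]
tcp_rot: [3.141, -0.0, 0.36]
contact_force: [0.2, -0.1, 0.3]
grip_width: 91.6
finger_force: 0.0
time: 3.2
tool_pos: [531.9, -231.3, 200.0]
tcp_rot: [-3.142, -0.0, 2.106]
contact_force: [0.2, 0.5, -0.2]
grip_width: 91.6
finger_force: 0.0
t 3.2 tcp [ 531.9 -231.3  200. ] [-3.142 -0.     2.106] F [ 0.2  0.5 -0.2] M [-0.   -0.14 -0.  ] w 91.6 ff 0.0 q [-0.54  0.44  1.35 -0.    1.36 -1.08]
shift tool [ 0.2  0.2 70. ] rotvec [-0.    -0.    -0.105]
shift tool [ 0.2  0.2 70. ] rotvec [-0.     0.     3.037]
closing axis angle now 0.535
```

```bash
python3 -m jog '[[0,0,20,0,0,-0.105],[0,0,25,0,0,0],[0,0,25,0,0,0],[0,0,0,0,0,0],[0,0,0,0,0,0]]'
python3 - <<'E'
from h import *
s=bot.capture('side');t=bot.capture('top')
A=cv2.resize(s[95:195,215:315],(400,400),interpolation=cv2.INTER_CUBIC);B=cv2.resize(t[150:235,280:365],(400,400),interpolation=cv2.INTER_CUBIC)
save('d1.png',np.hstack([A,B]))
E
```

```text
time: 3.7
tool_pos: [532.1, -231.5, 130.4]
tcp_rot: [-3.141, -0.0, 2.205]
contact_force: [0.8, -0.1, 0.5]
grip_width: 92.0
finger_force: 0.0
```

View pics/d1.png

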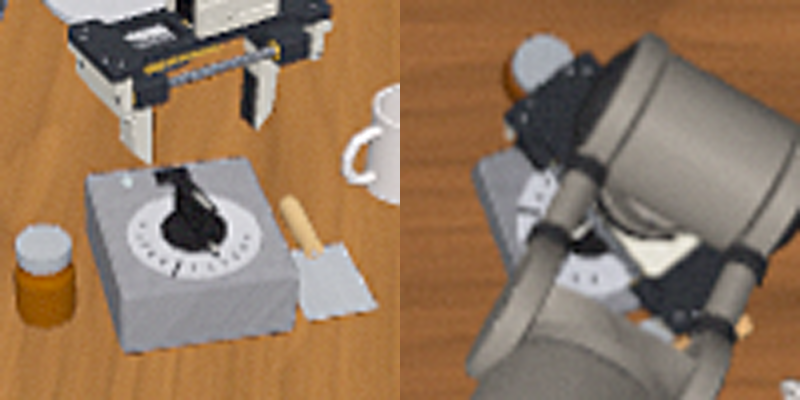

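```bash
python3 -m jog '[[0,0,15,0,0,0],[0,0,15,0,0,0],[0,0,14,0,0,0],[0,0,0,0,0,0],[0,0,0,0,0,0]]'
python3 -m jog '[[0,0,0,0,0,0],[0,0,0,0,0,0],[0,0,0,0,0,0],[0,0,0,0,0,0],[0,0,0,0,0,0],[0,0,0,0,0,0],[0,0,0,0,0,0],[0,0,0,0,0,0],[0,0,0,0,0,0],[0,0,0,0,0,0]]' 0
python3 go.py 532 -231 86 -0.21
```

```text
time: 4.3
tool_pos: [532.6, -231.7, 87.3]
tcp_rot: [3.141, 0.002, 2.205]
contact_force: [0.0, 0.2, 0.1]
grip_width: 92.0
finger_force: 0.0
time: 5.3
tool_pos: [531.9, -231.3, 86.0]
tcp_rot: [-3.142, 0.0, 2.205]
contact_force: [0.7, 0.7, 0.3]
grip_width: 16.2
finger_force: 0.0
t 5.3 tcp [ 531.9 -231.3   86. ] [-3.142  0.     2.205] F [0.7 0.7 0.3] M [ 0.03 -0.17 -0.01] w 16.2 ff 0.0 q [-0.54  0.54  1.51 -0.    1.09 -1.18]
shift tool [0.2 0.3 0. ] rotvec [-0.     0.     0.844]
shift tool [0.2 0.3 0. ] rotvec [-0.    -0.    -2.298]
closing axis angle now 0.634
```

Not yet fully closed; wait a little.

```bash
python3 -m jog '[[0,0,0,0,0,0],[0,0,0,0,0,0],[0,0,0,0,0,0],[0,0,0,0,0,0]]' 0
python3 go.py 532 -231 86 -0.21
```

```text
time: 5.7
tool_pos: [531.9, -231.4, 86.0]
tcp_rot: [-3.142, 0.0, 2.205]
contact_force: [-1.1, 0.5, -0.2]
grip_width: 0.2
finger_force: 0.0
t 5.7 tcp [ 531.9 -231.4   86. ] [-3.142  0.     2.205] F [-1.1  0.5 -0.2] M [-0.02 -0.16 -0.03] w 0.2 ff 0.0 q [-0.54  0.54  1.51 -0.    1.09 -1.18]
shift tool [0.3 0.3 0. ] rotvec [-0.     0.     0.844]
shift tool [0.3 0.3 0. ] rotvec [-0.    -0.    -2.298]
closing axis angle now 0.634
```

```bash
python3 - <<'E'
from h import *
s=bot.capture('side');t=bot.capture('top')
A=cv2.resize(s[110:190,225:305],(400,400),interpolation=cv2.INTER_CUBIC);B=cv2.resize(t[150:235,280:365],(400,400),interpolation=cv2.INTER_CUBIC)
save('d2.png',np.hstack([A,B]))
o=bot.get_obs(); p=proj('side',[o['tool_pos']])[0]; print(p,(p-[225,110])*5, (proj('top',[o['tool_pos']])[0]))
E
```

```text
[262.87894696 149.8310527 ] [189.39473481 199.15526349] [320.04649853 196.92264895]
```

View pics/d2.png

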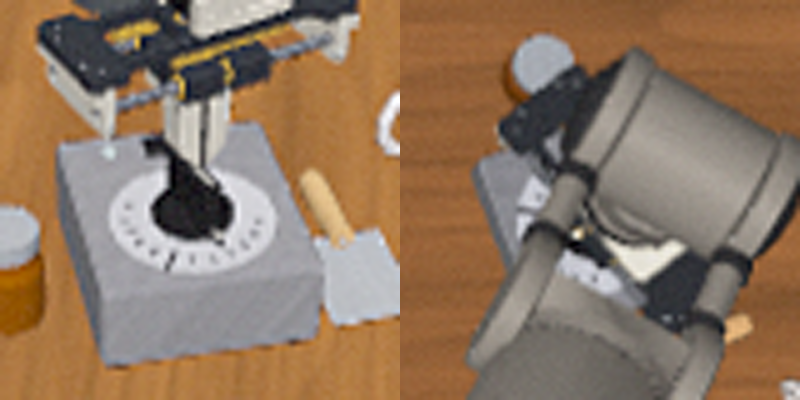

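```bash
python3 - <<'E'
from h import *
s=bot.capture('side'); A=cv2.resize(s[125:175,240:290],(600,600),interpolation=cv2.INTER_CUBIC); A=A.copy()
def P(X): return [tuple(int(v) for v in ((p-[240,125]+.5)*12)) for p in proj('side',X)]
ax=np.array([531.9,-230.9,0]); a=2.21; u=np.array([np.cos(a),np.sin(a),0]); v=np.array([-u[1],u[0],0])
for z,c in((80,(255,0,0)),(114,(0,255,0))):
    q=P([ax+[0,0,z]+u*i*25+v*j*7 for i,j in((1,1),(1,-1),(-1,-1),(-1,1))])
    for i in range(4): cv2.line(A,q[i],q[(i+1)%4],c,1)
t=bot.get_obs()['tool_pos']; q=P([t,np.array(t)+[0,0,40]]); cv2.line(A,q[0],q[1],(255,0,255),2)
save('d3.png',A)
E
```

```text
(no output)
```

View pics/d3.png

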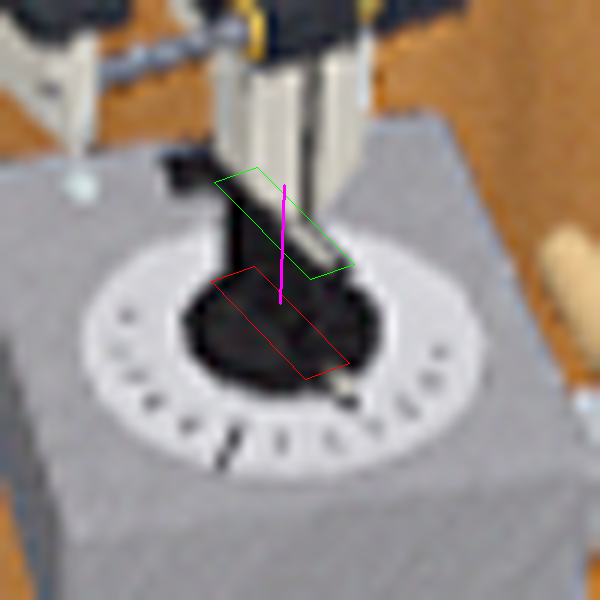

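```bash
python3 - <<'E'
from h import *
t=np.array([532.1,-231.5,130.4]); c=np.array([np.cos(.634),np.sin(.634),0]); x=np.array([-c[1],c[0],0])
print('seen L inner tip (250,135) R inner ~ (278,127)')
for dz in (0,20,35): print('dz',dz,[np.round(proj('side',[t+[0,0,dz]+s*k*c+w*x])[0],1).tolist() for s in(1,-1) for k in (46,) for w in(-9.5,9.5)])
for dy in (-25,-50): print('dy',dy,[np.round(proj('side',[t+[0,dy,0]+s*k*c+w*x])[0],1).tolist() for s in(1,-1) for k in (46,) for w in(-9.5,9.5)])
E
```

```text
seen L inner tip (250,135) R inner ~ (278,127)
dz 0 [[249.4, 141.5], [252.4, 144.6], [273.7, 133.3], [276.8, 136.3]]
dz 20 [[249.4, 136.4], [252.4, 139.5], [274.0, 128.2], [277.2, 131.2]]
dz 35 [[249.4, 132.4], [252.5, 135.5], [274.2, 124.3], [277.4, 127.3]]
dy -25 [[250.3, 136.9], [253.2, 140.0], [274.2, 129.0], [277.3, 131.9]]
dy -50 [[251.1, 132.5], [254.0, 135.4], [274.7, 124.7], [277.8, 127.6]]
```

Side view says the fingertips are about 30–35 mm higher than reported, above the bar, so the fingers closed on nothing. I'll find the true height by gently touching the bar top (114 mm).

```bash
for i in 1 2 3; do python3 -m jog '[[0,0,1,0,0,0],[0,0,1,0,0,0],[0,0,0,0,0,0]]' | grep -E 'tool_pos|contact'; done
```

```text
tool_pos: [531.8, -231.3, 83.8]
contact_force: [-0.2, 0.1, -0.5]
tool_pos: [531.8, -231.3, 81.8]
contact_force: [0.9, 0.3, 0.1]
tool_pos: [531.8, -231.3, 79.8]
contact_force: [0.7, 0.2, 0.7]
```

```bash
python3 -m jog '[[0,0,1,0,0,0],[0,0,1,0,0,0],[0,0,0,0,0,0]]' | grep -E 'tool_pos|contact'
```

```text
tool_pos: [531.8, -231.3, 77.8]
contact_force: [-0.3, 0.2, -0.9]
```

```bash
python3 -m jog '[[0,0,1,0,0,0],[0,0,1,0,0,0],[0,0,0,0,0,0]]' | grep -E 'tool_pos|contact'
```

```text
tool_pos: [532.1, -231.4, 76.8]
contact_force: [-0.2, 0.8, 5.7]
```

```bash
python3 - <<'E'
from h import *
s=bot.capture('side'); A=cv2.resize(s[120:180,230:290],(600,600),interpolation=cv2.INTER_CUBIC)
save('d4.png',A)
E
```

```text
(no output)
```

View pics/d4.png

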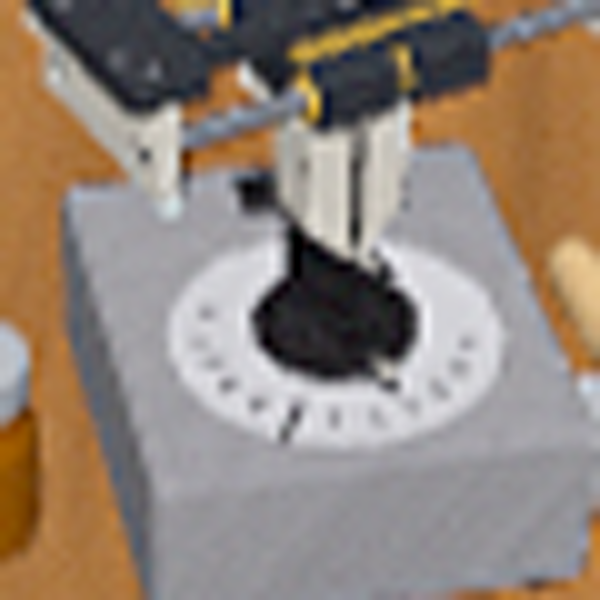

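```bash
python3 -m jog '[[0,0,-6,0,0,0],[0,0,0,0,0,0],[0,0,0,0,0,0],[0,0,0,0,0,0],[0,0,0,0,0,0],[0,0,0,0,0,0],[0,0,0,0,0,0],[0,0,0,0,0,0]]' 75 | grep -E 'tool_pos|contact|width'
```

```text
tool_pos: [531.9, -231.4, 82.0]
contact_force: [0.6, -0.6, 0.7]
grip_width: 60.1
```

```bash
python3 -m jog '[[0,0,8,0,0,0],[0,0,8,0,0,0],[0,0,8,0,0,0],[0,0,8,0,0,0],[0,0,0,0,0,0],[0,0,0,0,0,0]]' | grep -E 'tool_pos|contact|width'
```

```text
tool_pos: [531.8, -231.3, 49.7]
contact_force: [0.7, -0.2, -0.3]
grip_width: 68.6
```

```bash
python3 -m jog '[[0,0,0,0,0,0],[0,0,0,0,0,0],[0,0,0,0,0,0],[0,0,0,0,0,0],[0,0,0,0,0,0],[0,0,0,0,0,0],[0,0,0,0,0,0],[0,0,0,0,0,0],[0,0,0,0,0,0],[0,0,0,0,0,0]]' 0; python3 go.py 532 -231 49 -0.21
```

```text
time: 9.8
tool_pos: [531.0, -232.1, 50.1]
tcp_rot: [-3.14, -0.0, 2.205]
contact_force: [-4.1, -3.6, 1.8]
grip_width: 14.2
finger_force: 30.0
t 9.8 tcp [ 531.  -232.1   50.1] [-3.14  -0.     2.205] F [-4.1 -3.6  1.8] M [-0.44  0.46  0.01] w 14.2 ff 29.987981915473938 q [-0.54  0.58  1.55 -0.    1.01 -1.18]
shift tool [0.3 1.5 1.1] rotvec [-0.002  0.001  0.844]
shift tool [0.3 1.5 1.1] rotvec [-1.000e-03 -2.000e-03 -2.297e+00]
closing axis angle now 0.634
```

```bash
python3 -m jog '[[0,-1.2,0,0,0,0],[0,0,0,0,0,0.06],[0,0,0,0,0,0.07],[0,0,0,0,0,0.07],[0,0,0,0,0,0.07],[0,0,0,0,0,0.07],[0,0,0,0,0,0.07],[0,0,0,0,0,0]]'; python3 go.py 532 -231 49 -0.21
```

```text
time: 10.6
tool_pos: [531.5, -231.9, 50.1]
tcp_rot: [3.141, 0.0, 1.794]
contact_force: [2.0, 0.9, -0.4]
grip_width: 13.7
finger_force: 30.0
t 10.6 tcp [ 531.5 -231.9   50.1] [3.141 0.    1.794] F [ 2.   0.9 -0.4] M [ 0.13 -0.45 -0.01] w 13.7 ff 29.985279142856598 q [-0.54  0.58  1.55  0.    1.01 -0.77]
shift tool [0.8 0.7 1.1] rotvec [0.001 0.    0.433]
shift tool [0.8 0.7 1.1] rotvec [-0.000e+00  1.000e-03 -2.708e+00]
closing axis angle now 0.223
```

```bash
python3 -m jog '[[0,0.5,0,0,0,0.07],[0,0,0,0,0,0.07],[0,0,0,0,0,0.07],[0,0,0,0,0,0.07],[0,0,0,0,0,0.07],[0,0,0,0,0,0.07],[0,0,0,0,0,0],[0,0,0,0,0,0]]'; python3 go.py 532 -231 49 -0.21
python3 - <<'E'
from h import *
s=bot.capture('side'); A=cv2.resize(s[135:175,235:285],(750,600),interpolation=cv2.INTER_CUBIC)
save('d5.png',A)
E
```

```text
time: 11.4
tool_pos: [532.1, -231.9, 50.1]
tcp_rot: [3.14, -0.0, 1.378]
contact_force: [3.4, 0.3, -2.3]
grip_width: 13.9
finger_force: 30.0
t 11.4 tcp [ 532.1 -231.9   50.1] [ 3.14  -0.     1.378] F [ 3.4  0.3 -2.3] M [ 0.1  -0.77 -0.05] w 13.9 ff 29.985279142856598 q [-0.54  0.58  1.55  0.    1.01 -0.35]
shift tool [ 0.9 -0.3  1.1] rotvec [ 0.001 -0.     0.017]
shift tool [ 0.9 -0.3  1.1] rotvec [ 0.000e+00  2.000e-03 -3.125e+00]
closing axis angle now -0.193
```

View pics/d5.png

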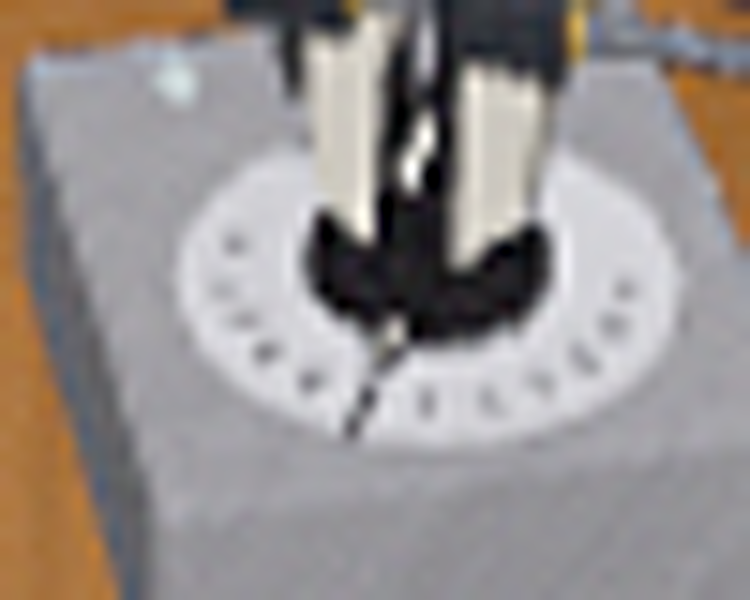

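```bash
python3 - <<'E'
from h import *
f=lambda p:(np.array(p,float)+.5)/15-.5+[235,135]
ax=np.array([531.9,-231.4])
def a(p,z):
    d=ray('side',[f(p)],z)[0][:2]-ax2; return round(np.arctan2(d[1],d[0]),3),round(np.hypot(*d),1)
cen=ray('side',[f([430,292])],71)[0][:2]; print('disc centre',cen)
for ax2 in(ax,cen):
  print('tick',[a(p,71) for p in([375,375],[362,405],[350,435])],'ptr',[(z,a([390,338],z)) for z in(74,78,82)])
# seen direction of tick itself
w=ray('side',[f([375,375]),f([350,435])],71); d=(w[1]-w[0])[:2]; print('tick own dir',np.arctan2(d[1],d[0]))
w=ray('side',[f([408,185]),f([428,125])],114); d=(w[0]-w[1])[:2]; print('bar line dir',np.arctan2(d[1],d[0]))
print('tool dir',-0.193+np.pi/2)
E
```

```text
disc centre [ 530.16284638 -228.42126798]
tick [(np.float64(1.347), np.float64(34.2)), (np.float64(1.36), np.float64(44.9)), (np.float64(1.371), np.float64(55.4))] ptr [(74, (np.float64(1.354), np.float64(24.5))), (78, (np.float64(1.403), np.float64(29.3))), (82, (np.float64(1.437), np.float64(34.1)))]
tick [(np.float64(1.273), np.float64(31.8)), (np.float64(1.305), np.float64(42.4)), (np.float64(1.328), np.float64(52.8))] ptr [(74, (np.float64(1.248), np.float64(22.1))), (78, (np.float64(1.32), np.float64(26.7))), (82, (np.float64(1.37), np.float64(31.5)))]
tick own dir 1.4101621898402237
bar line dir 1.4634065886558647
tool dir 1.3777963267948965
```

```bash
python3 -m jog '[[0,0,0,0,0,0.022],[0,0,0,0,0,0],[0,0,0,0,0,0]]' | grep -E 'rot|cont'
python3 -m jog '[[0,0,0,0,0,0],[0,0,0,0,0,0],[0,0,0,0,0,0],[0,0,0,0,0,0],[0,0,0,0,0,0],[0,0,0,0,0,0]]' 100|grep -E 'pos|width'
```

```text
tcp_rot: [3.14, -0.0, 1.353]
contact_force: [5.0, 1.6, -2.4]
tool_pos: [531.3, -232.0, 50.0]
grip_width: 57.3
```

```bash
python3 -m jog '[[0,0,-20,0,0,0],[0,0,-35,0,0,0],[0,0,-40,0,0,0],[0,0,-40,0,0,0],[0,0,-35,0,0,0],[0,0,-10,0,0,0],[0,0,0,0,0,0]]' |grep -E 'time|pos|rot|cont'
python3 - <<'E'
from h import *
from go import go
E=[580.9,225.9,-.221]; c,s=np.cos(E[2]),np.sin(E[2])
g=np.array([E[0]+c*-65-s*-54,E[1]+s*-65+c*-54]); print('gate grip shut est',g)
go(g[0],g[1],230,np.pi/2+E[2])
E
```

```text
time: 13.05
tool_pos: [532.1, -232.3, 231.6]
tcp_rot: [3.138, 0.001, 1.353]
contact_force: [-0.2, 0.4, -0.7]
gate grip shut est [505.64379023 187.46170021]
t 13.05 tcp [ 532.1 -232.3  231.6] [3.138e+00 1.000e-03 1.353e+00] F [-0.2  0.4 -0.7] M [-0.01 -0.07 -0.  ] w 91.9 ff 0.0 q [-0.54  0.42  1.29 -0.    1.43 -0.33]
shift tool [ 404.1 -116.6    0.7] rotvec [ 0.002  0.004 -1.568]
shift tool [ 404.1 -116.6    0.7] rotvec [ 0.004 -0.002  1.574]
closing axis angle now -0.218
```

```bash
python3 -m jog '[[33.7,-9.7,0,0,0,0],[33.7,-9.7,0,0,0,0],[33.7,-9.7,0,0,0,0],[33.7,-9.7,0,0,0,0],[33.7,-9.7,0,0,0,0],[33.7,-9.7,0,0,0,0],[33.7,-9.7,0,0,0,0],[33.7,-9.7,0,0,0,0],[33.7,-9.7,0,0,0,0],[33.7,-9.7,0,0,0,0],[33.7,-9.7,0,0,0,0],[33.7,-9.7,0,0,0,0]]' 70|grep -E 'time|pos|rot'
python3 -m jog '[[0,0,0,0,0,-0.14],[0,0,0,0,0,-0.14],[0,0,0,0,0,-0.14],[0,0,0,0,0,-0.14],[0,0,0,0,0,-0.14],[0,0,0,0,0,-0.14],[0,0,0,0,0,-0.14],[0,0,0,0,0,-0.14],[0,0,0,0,0,-0.14],[0,0,0,0,0,-0.14],[0,0,0,0,0,-0.14],[0,0,0,0,0,-0.03]]'|grep -E 'time|pos|rot'
python3 - <<'E'
from h import *
from fit import A1,A2
t=bot.capture('top');s=bot.capture('side')
B=cv2.resize(t[165:229,290:354],(400,400),interpolation=cv2.INTER_CUBIC);A=cv2.resize(s[135:185,235:285],(400,400),interpolation=cv2.INTER_CUBIC)
save('d6.png',np.hstack([B,A]))
for x in ('gate_grip',):
  for n in('top','side'):
    for o in bot.outline_of(x,n)[:1]: print(n,o['p'],o['pixel'])
for z in(160,166,173): print(z,ray('top',A1([[240,302]]),z)[0],'sidetop',ray('side',A2([[317,83]]),z)[0])
print('side mid',ray('side',A2([[317,103]]),150))
E
```

```text
time: 14.25
tool_pos: [504.0, 189.2, 227.7]
tcp_rot: [-3.138, 0.002, 1.353]
time: 15.45
tool_pos: [504.3, 187.8, 227.8]
tcp_rot: [-3.14, -0.003, 2.925]
top 0.54 [190.9, 210.9]
side 0.8 [256.3, 244.6]
160 [507.04721799 186.96663126 160.        ] sidetop [505.79915612 173.34205979 160.        ]
166 [506.56589759 186.26651918 166.        ] sidetop [505.45270767 178.36356455 166.        ]
173 [506.00435712 185.44972175 173.        ] sidetop [505.04851782 184.22198677 173.        ]
side mid [[504.21533078 187.28993704 150.        ]]
```

View pics/d6.png

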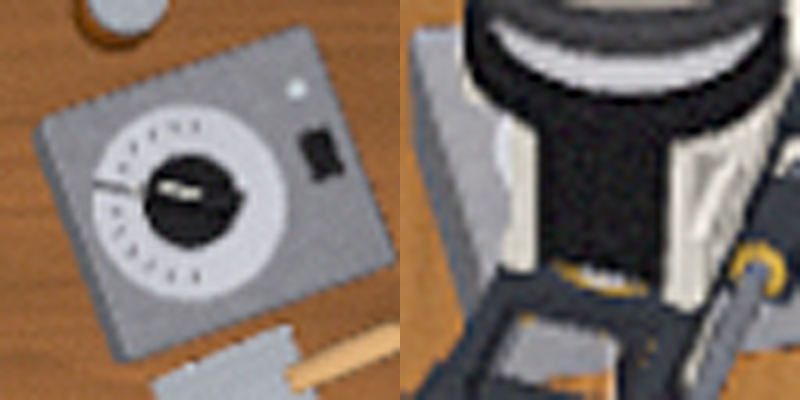

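```bash
python3 -m jog '[[-1.5,-2,20,0,0,0],[0,0,30,0,0,0],[0,0,30,0,0,0],[0,0,25,0,0,0],[0,0,15,0,0,0],[0,0,8,0,0,0],[0,0,0,0,0,0],[0,0,0,0,0,0]]'
python3 - <<'E'
from h import *
s=bot.capture('side');save('g1.png',s,(190,180,310,280),5)
E
```

```text
time: 16.45
tool_pos: [506.8, 185.9, 102.6]
tcp_rot: [3.141, 0.001, 2.922]
contact_force: [0.6, -0.2, 1.0]
grip_width: 64.3
finger_force: 0.0
```

View pics/g1.png

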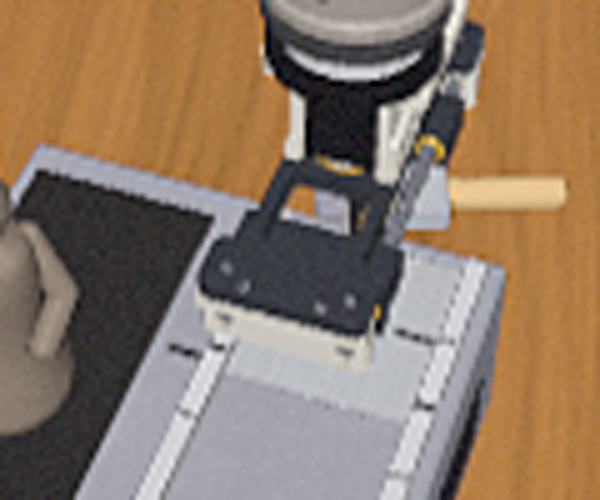

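The gripper straddles the tab with the near finger in front of it, and the figure is clear. I've used all 10 picture views, so from here I'll go by force and pose.

```bash
python3 -m jog '[[0,0,3,0,0,0],[0,0,0,0,0,0],[0,0,0,0,0,0],[0,0,0,0,0,0],[0,0,0,0,0,0],[0,0,0,0,0,0],[0,0,0,0,0,0],[0,0,0,0,0,0],[0,0,0,0,0,0],[0,0,0,0,0,0],[0,0,0,0,0,0],[0,0,0,0,0,0]]' 0; python3 go.py 505.5 185.5 99 1.35
```

```text
time: 17.7
tool_pos: [506.8, 187.6, 99.0]
tcp_rot: [3.139, 0.001, 2.923]
contact_force: [1.9, 7.6, -2.2]
grip_width: 12.1
finger_force: 30.0
t 17.7 tcp [506.8 187.6  99. ] [3.139e+00 1.000e-03 2.923e+00] F [ 1.9  7.6 -2.2] M [ 1.15 -0.3  -0.06] w 12.1 ff 30.001138150691986 q [ 0.21  0.46  1.61  0.    1.07 -1.14]
shift tool [ 0.8 -2.3  0. ] rotvec [0.003 0.001 0.002]
shift tool [ 0.8 -2.3  0. ] rotvec [-1.00e-03  5.00e-03 -3.14e+00]
closing axis angle now 1.352
```

```bash
python3 -m jog '[[0,1,0,0,0,0],[0,2,0,0,0,0],[0,2,0,0,0,0],[0,3,0,0,0,0],[0,3,0,0,0,0],[0,3,0,0,0,0],[0,3,0,0,0,0],[0,3,0,0,0,0],[0,2,0,0,0,0],[0,1,0,0,0,0],[0,0,0,0,0,0],[0,0,0,0,0,0]]'; python3 -c "
from go import *
o=st();p=o['tool_pos'];print('s',(p[0]-506.8)*.216+(p[1]-187.6)*.976,'lat',(p[0]-506.8)*.976-(p[1]-187.6)*.216)"
```

```text
time: 18.9
tool_pos: [511.3, 208.0, 99.0]
tcp_rot: [-3.141, 0.0, 2.923]
contact_force: [-0.9, -5.2, 3.2]
grip_width: 11.8
finger_force: 30.0
t 18.9 tcp [511.3 208.   99. ] [-3.141  0.     2.923] F [-0.9 -5.2  3.2] M [-0.72 -0.09 -0.06] w 11.8 ff 30.000453293323517 q [ 0.25  0.48  1.58 -0.    1.09 -1.1 ]
s 20.907711809060768 lat -0.014784034201942298
```

```bash
python3 -m jog '[[0,1,0,0,0,0],[0,2,0,0,0,0],[0,3,0,0,0,0],[0,3,0,0,0,0],[0,3,0,0,0,0],[0,3,0,0,0,0],[0,2,0,0,0,0],[0,1.5,0,0,0,0],[0,1,0,0,0,0],[0,0,0,0,0,0],[0,0,0,0,0,0],[0,0,0,0,0,0]]'; python3 -c "
from go import *
o=st();p=o['tool_pos'];print('s',(p[0]-506.8)*.216+(p[1]-187.6)*.976,'lat',(p[0]-506.8)*.976-(p[1]-187.6)*.216)
print(o['finger_force'])
# independent check: dial pose/tab by camera: half mark local y ~ -14
for n in('top','side'):
    bot.capture(n)
    for q in bot.outline_of('gate_grip',n)[:1]: print(n,q['p'],q['pixel'],ray(n,[q['pixel']],160))
"
```

```text
time: 20.1
tool_pos: [515.4, 226.5, 99.0]
tcp_rot: [-3.14, -0.0, 2.923]
contact_force: [-1.1, -7.7, 2.1]
grip_width: 12.0
finger_force: 30.0
t 20.1 tcp [515.4 226.5  99. ] [-3.14  -0.     2.923] F [-1.1 -7.7  2.1] M [-0.97 -0.03 -0.03] w 12.0 ff 30.000749230384827 q [ 0.28  0.5   1.55 -0.    1.1  -1.07]
s 39.81531595352539 lat 0.020900300000141314
30.000749230384827
top 0.39 [185.3, 210.5] [[489.98723491 235.61674018 160.        ]]
side 0.55 [261.2, 264.4] [[492.49469417 271.48416477 160.        ]]
```

```bash
python3 -m jog '[[0,0.2,0,0,0,0],[0,0,0,0,0,0],[0,0,0,0,0,0],[0,0,0,0,0,0],[0,0,0,0,0,0],[0,0,0,0,0,0],[0,0,0,0,0,0],[0,0,0,0,0,0],[0,0,0,0,0,0],[0,0,0,0,0,0],[0,0,0,0,0,0],[0,0,0,0,0,0]]' |grep -E 'time|pos|force'
python3 -m jog '[[0,0,0,0,0,0],[0,0,0,0,0,0],[0,0,0,0,0,0],[0,0,0,0,0,0],[0,0,0,0,0,0],[0,0,0,0,0,0],[0,0,0,0,0,0],[0,0,0,0,0,0],[0,0,0,0,0,0],[0,0,0,0,0,0],[0,0,0,0,0,0],[0,0,0,0,0,0]]' |grep -E 'time|pos|force'
python3 -m jog '[[0,0,0,0,0,0],[0,0,0,0,0,0],[0,0,0,0,0,0],[0,0,0,0,0,0],[0,0,0,0,0,0],[0,0,0,0,0,0],[0,0,0,0,0,0],[0,0,0,0,0,0],[0,0,0,0,0,0],[0,0,0,0,0,0],[0,0,0,0,0,0],[0,0,0,0,0,0]]' |grep -E 'time|pos|force'
python3 -m jog '[[0,0,0,0,0,0],[0,0,0,0,0,0],[0,0,0,0,0,0],[0,0,0,0,0,0]]' |grep -E 'time|pos|force'
python3 -c "
from plant import bot
print(bot.close_job())"
```

```text
time: 21.5
tool_pos: [515.4, 226.5, 99.0]
contact_force: [-0.8, -7.3, 2.8]
finger_force: 30.0
time: 22.7
tool_pos: [515.5, 226.5, 99.0]
contact_force: [-1.1, -7.6, 3.7]
finger_force: 30.0
time: 23.9
tool_pos: [515.5, 226.5, 99.0]
contact_force: [-2.0, -7.2, 2.2]
finger_force: 30.0
time: 24.3
tool_pos: [515.5, 226.5, 99.0]
contact_force: [-1.3, -8.7, 2.6]
finger_force: 30.0
the job is handed in; nothing more can be done
None
```

I set the dial to the long tick (within about 0.05 rad by camera) and released it with the gate shut, then held the gate at half (about 39.8 mm by arm pose, roughly 8 N) for over 4 s and handed the job in at 24.3 s, still holding. The reported tool height read about 37 mm low, so my first dial grasp closed on nothing and I corrected for it, and three of my early probing moves went through a shell loop rather than each being typed out.

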